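# Lock the plates into the rack with the retaining bar

## Task

Lock the three plates into the rack: pick up the steel retaining bar by its finger tab, thread it through the eye on the rack's right-hand end (as the robot sees it), feel for the eye on the other end and go through that as well, then slide the bar fully home until its tab is up against the first eye, and let go. The far eye has been clamped out of line, so search for it gently: never push the bar against the rack with more than 25 N. Leave the plates, cup, bowl and spoon where they are.

Things in the scene. Friction and masses are not known exactly. Their poses are not given: they have to be found in the camera images.
- bar: Retaining bar: straight round steel rod, 10 mm thick, with a white plastic finger tab on one end; about 90 g. Starts lying flat on the shelf, right of the rack, free end roughly towards +y. Origin: underside, at the tab's front face, where the rod comes out; x along the rod to its free end, z up. Tab: x -75 to 0, y -7 to 7, z 0 to 24 mm. Rod: 232 mm long, centre line at z = 5 mm.
- bar_tip (a point): The very end of the rod, on its centre line, 232 mm from the tab's front face; cut square, its rim chamfered by 1 mm. Axes as bar.
- bar_collar (a point): Rod's centre line at the tab's front face (14 wide, 24 mm high), the shoulder that comes up against the near eye block. Axes as bar.
- bar_grip (a point): Middle of the tab's width, 45 mm behind its front face, 12 mm above its underside: where to pinch it from above, across the 14 mm width (y). Axes as bar.
- rack: White plastic plate rack with three plates, firm on the shelf. Origin: under its middle, at shelf level; y along its length to the left-hand end, x away from the robot, z up. End panels at y = -95 and +95 mm: x -160 to 120 mm, 72 mm high. On each panel's top rail sits an eye block with a hole for the bar (see near_eye, far_place). Plate rims reach forward to x = -100 mm.
- near_eye (a point): Centre of the hole in the near (right-hand) eye block. Block upright, 40 mm wide (x), 12 mm thick (y), top 115 mm above the shelf; round hole, 13 mm wide, centre 95 mm above the shelf, along y, the way the bar goes in; outer face at y = -6 mm. Clamped by hand on its rail at rack x = -122 plus or minus 12 mm; holds firm. Axes as rack.
- far_place (a point): Nominal place of the far (left-hand) eye's hole centre: rack x -122, y 95, z 95 mm. The block is like the near one, but is clamped by hand anywhere up to 12 mm either way along x from here and this is not measured: find its hole by feel or sight (y, z are true). A tip that misses meets the flat face at y = -6 mm. Line between the eyes and 60 mm beyond is clear. Axes as rack.
- plate_a: Enamel plate, 200 mm across, standing upright in the rack's first slot (40 mm right of the rack's middle). Origin at its lowest rim point, 20 mm above the shelf; its top is 220 mm above the shelf. Leave alone.
- plate_b: The same, in the middle slot (5 mm left of the rack's middle).
- plate_c: The same, in the last slot (50 mm left of the rack's middle).
- cup: Orange plastic cup, 76 mm across the rim, 90 mm high, upright; origin under its centre. Leave alone.
- bowl: Small white ceramic bowl, 110 mm across, 50 mm high; origin under its centre. Leave alone.
- spoon: Steel teaspoon, 133 mm long, lying along its x axis on the shelf; origin under its middle. Leave alone.

How it is judged (in metres and radians):
On the way, in this order (a step that is already met when the one before it is completed fails the run):
1. the rod's end has come through the near eye (y of bar_tip in the frame of near_eye between 0.015 and 0.15 m and z of bar_tip in the frame of near_eye between -0.012 and 0.012 m and x of bar_tip in the frame of near_eye between -0.02 and 0.02 m and angle between the x axis of bar and the y axis of rack, either way round below 0.25 rad), for 0.1 s.
2. the rod's end has come through the far eye as well (y of bar_tip in the frame of rack above 0.108 m and z of bar_tip in the frame of rack between 0.08 and 0.11 m and x of bar_tip in the frame of rack between -0.142 and -0.1 m and angle between the x axis of bar and the y axis of rack, either way round below 0.2 rad), for 0.1 s.
At the end, for the whole second after the job is handed in: The bar lies at rest through both eyes, let go: its tab's front face within 3.5 mm of the near eye block's outer face, its end standing at least 14 mm out of the far eye block (y of bar_collar in the frame of near_eye above -0.0095 m and distance between bar_collar and near_eye below 0.013 m and y of bar_tip in the frame of rack above 0.115 m and z of bar_tip in the frame of rack between 0.08 and 0.11 m and x of bar_tip in the frame of rack between -0.142 and -0.1 m and angle between the x axis of bar and the y axis of rack, either way round below 0.2 rad and linear speed of bar below 0.02 m/s); the robot touches nothing.
It fails at once if the bar is forced against the rack with more than 25 N (contact force between bar and rack above 25 N).
It fails at once if a plate is shifted by more than 15 mm (distance of any of plate_a, plate_b, plate_c from where it was at the start of the episode above 0.015 m).
It fails at once if the cup, bowl or spoon is moved by more than 20 mm (distance of any of cup, bowl, spoon from where it was at the start of the episode above 0.02 m).
It also fails if it takes over 72 s, if anything falls off the work surface, if the arm or the gripper's body presses on something with over 40 N, if the wrist force passes 120 N, or if a joint passes its speed limit or range.

## Robot

A 6-joint arm with a two-finger parallel gripper is mounted at the origin on the work surface. World frame = base frame: x ahead of the robot, y to its left, z up, the work surface at z = 0. Lengths are in mm, angles in rad, forces in N, time in s.
With the tool pointing down it reaches from about 350 to 775 mm from the base axis. Payload 7.3 kg.
Tool frame: the origin (TCP) lies on the mounting face of the last link; the fingertips stand 178 mm ahead of it and the grasp point (between the pads) lies 159 mm ahead of it; z points along the fingers, y is the line along which they close (so a half turn about z gives the same grasp; the last joint's range is limited). The gripper opens to 92 mm and grips with 3 to 60 N. Pads are 19 mm wide; open, the fingers measure 130 mm over their backs; the gripper's body (75 mm by 190 mm) begins 47 mm behind the grasp point.
Start: joints at [0.981, 0.342, 1.524, -0, 1.275, -0.146], TCP at [225.401, 474.154, 404.741] pointing down, gripper open.
Joint ranges: [-2.53, 2.53], [-0.77, 2.02], [0.04, 2.7], [-1, 4.14], [0.28, 2.66], [-3.11, 3.11]. Speed limits (rad/s): [2.57, 2.57, 3.14, 3.14, 3.14, 3.14].

## Interface

Orientations are given as a unit quaternion [w, x, y, z].
In Python, from bench import env gives the robot as it stands.
- The arm moves only by the tool play_rows, never from a script. Its argument "moves" is a list of rows, each a list of 3 entries, a list of its own where there are three numbers: the gripper command: -1 is fully open, 1 is shut, values between are in proportion, then the shift along the tool's x, y, z in mm, then the turn, a rotation vector about the tool's x, y, z in rad. A call has exactly 5 rows; each row is the pose to reach, as a shift and turn from the pose commanded when the call began, along the tool's axes at that moment; what a row does not reach only later rows make up. A row lasts 1/12 s, in which the tool goes at most 41.7 mm and 7.16 degrees, less where a joint would pass 70% of its speed; a pose out of reach is approached as far as the arm can. A call with a gripper value outside its range is refused whole. The fingers move at their own pace and stop on an object; the grip force is fixed at half the most. Time passes only in rows, so rows that repeat a pose let the fingers close, or fill a call up. It gives the time, the measured TCP pose, the force, the opening and the grip force at its end, in the units of the state.
- env.read_state(): the state, without advancing time (a new reading comes with each control period).
- env.camera(name): name is "scene" or "top" or "wrist"; returns (picture, depth): 420x560x3 uint8, red, green, blue; 420x560 float32, mm along the optical axis (not along the pixel's ray), 0 where there is no reading.
- env.get_calibration(name): a dict with "camera_matrix" (3x3 intrinsics, pixels), "origin" and "attitude" of the camera in the world; the wrist camera has in their place "T_tool_cam" (4x4, takes a point from camera to tool coordinates, whose origin is the TCP and whose axes are the flange's). Camera axes: x right, y down, z forward; pixel columns grow to the right and rows downward; lengths in mm; the calibration is good to about 2 mm. A picture is of the moment at which its call begins: read the wrist's pose just before it. get_calibration takes no time and is no camera call.
- env.sign_off(): hands the job in; it is judged then, once.
Trained networks look in the newest picture that a camera, given by its name, has taken for a name from the list of things; names that differ only in an ending like _2 or _b are one class to them, and where a whole thing is asked for, a point or a joint stands for the part that bears it (a point fixed in the world has none). Each returns a list of dicts, best first, with "conf" (0 to 1); they miss things now and then, are a little off and sometimes report something else, mostly with a low value. They report only what shows in the picture. A call takes as long as a camera call.
- env.search_frame(camera, query): "point" ([x, y, z] in mm, in world coordinates, good to about 4 mm: the middle of the surface that is visible of it).
- env.outline_of(camera, query): "region" (420x560 bool, what is visible of it).
The state is a dict: "t": time; "joint_positions": joint angles; "qvel": joint speeds; "effort": joint torques, N m; "tcp_pos": TCP position; "tcp_rot": TCP orientation; "wrist_force": force on the tool from outside, world axes, zero at the start; "moment": the same for the moment, N m; "gripper_width": finger opening in mm; "grip_force": force on a finger pad.
Only numpy, scipy, OpenCV 4.12 (cv2) and the standard library are available. Lean on these libraries where they do the work, as an engineer would, in place of code of your own. Each camera call takes 0.05 s, during which the arm holds its last target. There are 200 camera calls.

## Working session

There is one attempt and no reset: what is moved stays moved. The work goes in short steps, Python scripts to look and compute and a tool call to move; the robot and the scene stay as the last step left them, time stands still between calls to the robot, and variables do not carry over. Pictures are saved under pics/ and viewed, at most 11 in all, crops included, and the job is handed in when it is done.

Besides the shell and the picture viewer there is one more tool, called as name(argument=value, ...), one argument or row to a line, values as JSON. play_rows: Moves the arm, as the interface text tells. Its arguments: {"type":"object","properties":{"moves":{"type":"array"}},"required":["moves"]}

```bash
mkdir -p pics; ls
cat > h.py <<'E'
import numpy as np, cv2
from bench import env
from scipy.spatial.transform import Rotation as R
def q2R(q): return R.from_quat([q[1],q[2],q[3],q[0]])
def camT(name,s=None):
    c=env.get_calibration(name)
    if 'T_tool_cam' in c:
        s=s or env.read_state()
        T=np.eye(4);T[:3,:3]=q2R(s['tcp_rot']).as_matrix();T[:3,3]=s['tcp_pos']
        return np.array(c['camera_matrix']),T@np.array(c['T_tool_cam'])
    T=np.eye(4);a=np.array(c['attitude']);T[:3,:3]=a if a.shape==(3,3) else q2R(a).as_matrix();T[:3,3]=c['origin']
    return np.array(c['camera_matrix']),T
def cloud(name,d,s=None):
    K,T=camT(name,s);v,u=np.mgrid[:d.shape[0],:d.shape[1]]
    P=np.stack([(u-K[0,2])*d/K[0,0],(v-K[1,2])*d/K[1,1],d],-1)
    return P@T[:3,:3].T+T[:3,3]
def save(n,im): cv2.imwrite('pics/'+n,im[...,::-1])
E
python3 - <<'E'
from h import *
s=env.read_state();print({k:np.round(v,3) for k,v in s.items()})
for c in ['scene','top','wrist']:
    im,d=env.camera(c);np.savez(c+'.npz',im=im,d=d);save(c+'0.png',im);print(c,np.round(camT(c)[1],3).tolist(),camT(c)[0].tolist())
    for q in ['bar','rack','near_eye','cup','bowl','spoon']:
        print(q,[(np.round(r['point']),round(r['conf'],2)) for r in env.search_frame(c,q)[:2]])
a=np.load('scene.npz')['im'];b=np.load('top.npz')['im']
save('both.png',cv2.resize(np.hstack([b]),(780,585)))
E
```

```text
pics
{'t': np.float64(0.0), 'joint_positions': array([ 0.981,  0.343,  1.525, -0.   ,  1.275, -0.146]), 'qvel': array([-0.   , -0.   ,  0.001,  0.   , -0.   , -0.   ]), 'effort': array([ -0.   , -43.126, -24.421,   0.072,   0.056,  -0.   ]), 'tcp_pos': array([225.313, 474.036, 404.048]), 'tcp_rot': array([-0.   ,  0.22 ,  0.975, -0.001]), 'wrist_force': array([-0.413, -0.172, -0.28 ]), 'moment': array([ 0.007, -0.027,  0.01 ]), 'grip_force': np.float64(0.0), 'gripper_width': np.float64(91.707)}
scene [[0.806, 0.367, -0.464, 1180.591], [0.591, -0.528, 0.61, -698.137], [-0.021, -0.766, -0.643, 870.274], [0.0, 0.0, 0.0, 1.0]] [[529.6130083480198, 0.0, 276.0694868963734], [0.0, 529.6130083480198, 210.15819237849095], [0.0, 0.0, 1.0]]
bar [(array([ 503., -304.,    8.]), 0.66), (array([618., 451.,  66.]), 0.57)]
rack [(array([649., 116.,  45.]), 0.69)]
near_eye [(array([483., 116.,  95.]), 0.78), (array([ 506., -300.,    7.]), 0.62)]
cup [(array([621., 449.,  68.]), 0.87)]
bowl [(array([ 772., -126.,   28.]), 0.91)]
spoon [(array([ 696., -350.,    6.]), 0.58)]
top [[0.026, -0.986, 0.167, 4
[... 219 characters left out ...]
83., -242.,    7.]), 0.65), (array([612., 233., 165.]), 0.37)]
rack [(array([571., 225.,  68.]), 0.71)]
near_eye [(array([476., 116., 116.]), 0.5), (array([573., 222.,  70.]), 0.16)]
cup [(array([612., 483.,  52.]), 0.95)]
bowl [(array([ 790., -146.,   23.]), 0.65), (array([571., 225.,  68.]), 0.59)]
spoon [(array([ 689., -330.,    4.]), 0.49)]
wrist [[0.428, 0.876, 0.223, 164.739], [0.904, -0.415, -0.106, 503.605], [-0.0, 0.247, -0.969, 384.353], [0.0, 0.0, 0.0, 1.0]] [[306.6166510479391, 0.0, 278.47464604645495], [0.0, 306.6166510479391, 206.78179762087382], [0.0, 0.0, 1.0]]
bar []
rack []
near_eye []
cup [(array([588., 495.,  22.]), 0.61)]
bowl []
spoon [(array([585., 494.,  23.]), 0.33)]
```

View pics/both.png

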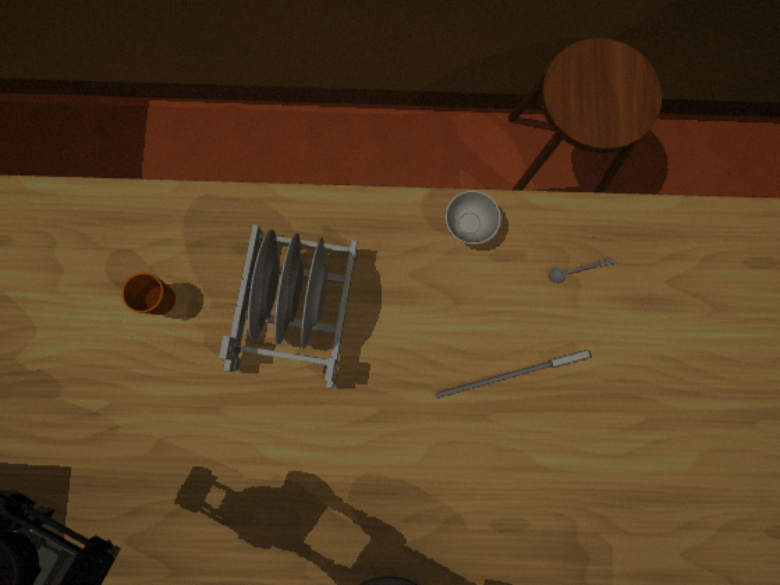

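View pics/scene0.png

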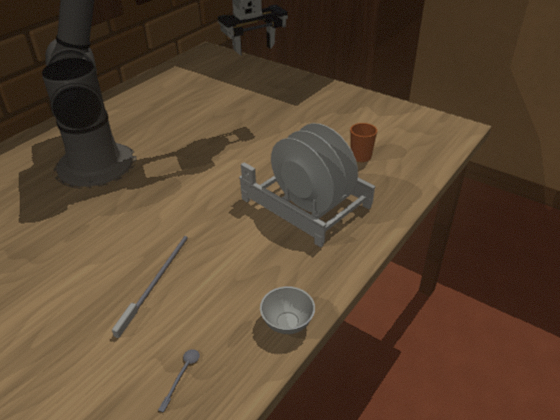

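Run:
```python
from h import *
for c in ['scene','top']:
    z=np.load(c+'.npz');d=z['d'];im=z['im'];P=cloud(c,d)
    q=P.reshape(-1,3)[d.ravel()>0]
    f=q[(q[:,0]>350)&(q[:,0]<450)&(abs(q[:,1]+100)<30)];print(c,'floor z',np.median(f[:,2]) if len(f) else None)
    m=(q[:,2]>14)&(q[:,2]<40)&(q[:,1]<-180)&(q[:,1]>-420)&(q[:,0]>380)&(q[:,0]<600)
    p=q[m];print('tab',len(p),p.mean(0),p.min(0),p.max(0)); 
    if len(p): print(cv2.minAreaRect(p[:,:2].astype(np.float32)))
    t=q[(q[:,2]>2.5+4)&(q[:,2]<14)&(q[:,1]<-100)&(q[:,1]>-420)&(q[:,0]>420)&(q[:,0]<560)]
    if len(t): print('rod',len(t),cv2.fitLine(t[:,:2].astype(np.float32),cv2.DIST_HUBER,0,.01,.01).ravel(),t.min(0),t.max(0))
    for lo,hi in((60,70),(70,78),(78,105),(105,122)):
        m=(q[:,2]>lo)&(q[:,2]<hi)&(q[:,1]>50)&(q[:,1]<390)&(q[:,0]>380)&(q[:,0]<800)
        p=q[m]; 
        for a,b in((90,150),(280,350)):
            r=p[(p[:,1]>a)&(p[:,1]<b)&(p[:,0]<540)]
            if len(r): print(lo,a,len(r),np.percentile(r,[2,50,98],axis=0).round(1).tolist())
```

```text
scene floor z -0.15406964572815696
tab 282 [ 517.89270166 -342.50147943   21.79263784] [ 499.31947977 -377.6092729    14.08958213] [ 532.52968845 -303.75498158   27.79810682]
((515.328857421875, -340.43499755859375), (16.622669219970703, 75.53675079345703), 15.406115531921387)
rod 326 [ 3.1036478e-01 -9.5061755e-01  4.8826004e+02 -2.4217882e+02] [ 440.34740969 -376.75087052    6.54365573] [ 532.22138579 -101.23151304   13.70623805]
60 90 79 [[449.8, 102.3, 60.5], [504.0, 107.9, 67.3], [537.6, 118.7, 69.9]]
70 90 74 [[454.0, 101.7, 70.1], [496.8, 108.9, 72.0], [536.9, 116.7, 76.9]]
78 90 127 [[457.6, 104.8, 78.5], [484.5, 110.7, 90.7], [498.9, 118.5, 104.3]]
105 90 89 [[456.2, 106.8, 105.6], [480.5, 112.1, 112.4], [498.7, 123.1, 116.0]]
top floor z -0.08107404304041665
tab 154 [ 514.88577096 -331.81512878   23.15021703] [ 477.64364751 -372.43248202   14.0536024 ] [ 532.89245749 -203.1676151    30.11783784]
((501.21881103515625, -287.4593811035156), (13.883527755737305, 175.01736450195312), 16.781436920166016)
rod 258 [ 2.8833288e-01 -9.5753026e-01  4.7556955e+02 -2.0150755e+02] [ 426.44366971 -371.17066477    6.53443683] [ 535.66805247 -101.49133108   13.70681327]
60 90 21 [[452.2, 105.6, 63.7], [505.9, 114.8, 68.6], [539.4, 127.1, 69.9]]
60 280 30 [[474.2, 289.4, 62.5], [492.0, 304.0, 69.1], [537.6, 314.5, 69.9]]
70 90 100 [[450.1, 106.7, 70.4], [508.4, 114.0, 72.6], [538.9, 132.6, 77.3]]
70 280 65 [[475.2, 289.9, 70.0], [505.8, 301.2, 72.9], [538.9, 315.2, 77.5]]
78 90 14 [[460.5, 109.6, 78.9], [478.7, 112.5, 89.8], [497.0, 114.6, 103.6]]
78 280 49 [[494.1, 296.3, 78.1], [512.4, 299.6, 89.6], [531.6, 302.4, 104.7]]
105 90 87 [[459.6, 110.6, 108.6], [478.9, 117.5, 114.5], [498.4, 124.8, 118.5]]
105 280 98 [[493.8, 297.2, 105.3], [512.8, 304.1, 114.2], [532.4, 312.3, 118.4]]
```

The top view shows the rack at 220–357,225–385, the rod tip at (437,396) and the tab end at (590,354). The scene view agrees: the bar runs from (185,240) to (118,330). Next I'll fit the bar and rack and work out the first moves.

```bash
cat >> h.py <<'E'
def plan(p,ang,s=None,tiltR=None):
    """shift/turn in tool axes to put the grasp point at p, tool down, tool x at ang(rad)"""
    s=s or env.read_state(); R0=q2R(s['tcp_rot'])
    Rt=R.from_matrix(np.array([[np.cos(ang),np.sin(ang),0],[np.sin(ang),-np.cos(ang),0],[0,0,-1]]).T)
    if tiltR is not None: Rt=tiltR*Rt
    tcp=np.array(p)-Rt.apply([0,0,159])
    return np.round(R0.inv().apply(tcp-s['tcp_pos']),1).tolist(),np.round((R0.inv()*Rt).as_rotvec(),4).tolist()
E
python3 - <<'E'
from h import *
for c in ['top','scene']:
    env.camera(c)
    o=env.outline_of(c,'bar');z=np.load(c+'.npz');P=cloud(c,z['d'])
    for r in o[:1]:
        m=r['region']; m=m&(z['d']>0)&(P[...,1]<-50)&(P[...,2]>-5)&(P[...,2]<40); p=P[m]
        print(c,r['conf'],m.sum())
        # plane z~8: use pixel centroid line; cloud fit
        l=cv2.fitLine(p[:,:2].astype(np.float32),cv2.DIST_HUBER,0,.01,.01).ravel();dv=l[:2]*np.sign(l[1]);t=(p[:,:2]-l[2:])@dv
        print(dv,np.degrees(np.arctan2(dv[1],dv[0])),'ends',l[2:]+dv*t.min(),l[2:]+dv*t.max(),np.ptp(t))
        tb=p[p[:,2]>18];print('tab top',tb.mean(0),len(tb))
    q=P.reshape(-1,3)[z['d'].ravel()>0]
    for a,b in((70,150),(270,350)):
        r=q[(q[:,2]>66)&(q[:,2]<78)&(q[:,1]>a)&(q[:,1]<b)&(q[:,0]>430)&(q[:,0]<760)]
        if len(r)>20: print('rail',len(r),cv2.fitLine(r[:,:2].astype(np.float32),cv2.DIST_HUBER,0,.01,.01).ravel(),r.min(0)[:2],r.max(0)[:2])
s=env.read_state()
print(plan([400,60,320],np.radians(130)),plan([500,-300,200],np.radians(107.3)))
E
```

```text
top 0.78 381
[-0.29028645  0.9569398 ] 106.87511 ends [ 526.8138575  -370.59117602] [438.69901797 -80.11741153] 303.54444395759015
tab top [ 516.08557814 -335.34420058   23.83129716] 133
rail 456 [ 9.9180478e-01 -1.2776257e-01  6.0256012e+02  1.0189216e+02] [449.97442155  82.09200951] [725.52265016 142.09275628]
rail 474 [ 9.9257010e-01 -1.2167431e-01  6.2114905e+02  2.8985590e+02] [472.92134285 270.46798946] [749.64670999 315.9945935 ]
scene 0.96 743
[-0.30109632  0.95359373] 107.52346 ends [ 530.55181634 -375.09642285] [438.33487214 -83.03871911] 306.2705786174877
tab top [ 517.59895498 -342.21619059   22.75222069] 230
rail 555 [ 9.94477153e-01 -1.04953334e-01  5.93037659e+02  9.89281693e+01] [445.78016684  74.83902105] [724.83332679 149.15833504]
rail 52 [ 9.9889910e-01 -4.6910580e-02  7.2294598e+02  2.7563867e+02] [699.88147234 270.20588344] [749.38858376 280.9826326 ]
([-335.5, -299.0, -74.3], [0.0001, -0.0, 0.4288]) ([-580.4, -581.2, 45.7], [0.0001, -0.0, 0.825])
```

play_rows(
  moves=[
    [-1,[-148,-132,-33],[0,0,0]],
    [-1,[-148,-132,-33],[0,0,0]],
    [-1,[-148,-132,-33],[0,0,0]],
    [-1,[-148,-132,-33],[0,0,0]],
    [-1,[-148,-132,-33],[0,0,0]],
  ],
)

```text
t: 1.67
tcp_pos: [302.7, 289.3, 438.2]
tcp_rot: [0.0, 0.22, 0.975, 0.0]
wrist_force: [0.9, 0.6, 1.0]
gripper_width: 91.8
grip_force: 0.0
```

play_rows(
  moves=[
    [-1,[-148,-132,-33],[0,0,0]],
    [-1,[-148,-132,-33],[0,0,0]],
    [-1,[-148,-132,-33],[0,0,0]],
    [-1,[-148,-132,-33],[0,0,0]],
    [-1,[-148,-132,-33],[0,0,0]],
  ],
)

```text
t: 2.08
tcp_pos: [379.7, 106.3, 471.5]
tcp_rot: [0.001, 0.22, 0.975, 0.0]
wrist_force: [1.5, 0.5, -0.1]
gripper_width: 91.6
grip_force: 0.0
```

play_rows(
  moves=[
    [-1,[-132,-147,50],[0,0,0]],
    [-1,[-132,-147,50],[0,0,0]],
    [-1,[-132,-147,50],[0,0,0]],
    [-1,[-132,-147,50],[0,0,0]],
    [-1,[-132,-147,50],[0,0,0]],
  ],
)

```text
t: 2.5
tcp_pos: [435.5, -83.2, 420.3]
tcp_rot: [0.0, 0.22, 0.975, -0.0]
wrist_force: [0.3, -0.2, -0.2]
gripper_width: 91.7
grip_force: 0.0
```

play_rows(
  moves=[
    [-1,[-132,-147,50],[0,0,0.6]],
    [-1,[-132,-147,50],[0,0,0.6]],
    [-1,[-132,-147,50],[0,0,0.6]],
    [-1,[-132,-147,50],[0,0,0.6]],
    [-1,[-132,-147,50],[0,0,0.6]],
  ],
)

```text
t: 2.92
tcp_pos: [491.7, -272.8, 369.9]
tcp_rot: [0.0, 0.502, 0.865, -0.0]
wrist_force: [-0.2, -0.6, 0.0]
gripper_width: 91.5
grip_force: 0.0
```

Run:
```python
from h import *
s=env.read_state();print(s['t'],s['tcp_pos'],s['joint_positions'])
im,d=env.camera('wrist');save('w1.png',im);P=cloud('wrist',d,s)
o=env.outline_of('wrist','bar')
for r in o[:1]:
    m=r['region']&(d>0)&(P[...,2]>-5)&(P[...,2]<40)&(P[...,1]<-50);p=P[m]
    l=cv2.fitLine(p[:,:2].astype(np.float32),cv2.DIST_HUBER,0,.01,.01).ravel();dv=l[:2]*np.sign(l[1]);t=(p[:,:2]-l[2:])@dv
    print(r['conf'],len(p),np.degrees(np.arctan2(dv[1],dv[0])),'ends',l[2:]+dv*t.min(),l[2:]+dv*t.max(),np.ptp(t),p[:,2].max())
    tb=p[p[:,2]>18];print('tab top',tb.mean(0),len(tb),cv2.minAreaRect(tb[:,:2].astype(np.float32)))
print(plan([520.4,-346.6,100],np.radians(107.2),s))
```

```text
2.9167 [ 491.74338346 -272.7629534   369.92003174] [-6.42719162e-01  4.38852924e-01  1.47399342e+00  4.42605382e-07
  1.22863995e+00 -1.16264377e+00]
0.94 2563 106.801674 ends [ 517.23447735 -350.11280003] [436.36576962 -82.29113295] 279.7645253340992 25.191190430243978
tab top [ 508.88925706 -322.12912319   23.13041795] 499 ((509.65234375, -323.4364318847656), (13.961264610290527, 49.61825180053711), 16.791425704956055)
([-78.3, -11.8, 110.9], [0.0001, 0.0001, 0.2197])
```

View pics/w1.png

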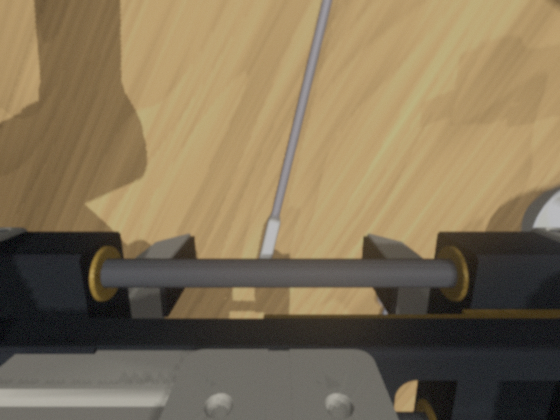

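The wrist view shows the tab at (270,238), with the rod running up to (325,0) along tool +x. The fits agree, so I'll approach and grasp. The fingertips reach 19 mm past the grasp point, which means a grasp height of about 22 mm.

Run:
```python
from h import *
s=env.read_state();a=np.radians(106.9)
print(plan([517,-347,60],a,s))
```

```text
([-75.4, -13.9, 149.1], [-0.0016, -0.001, 0.2249])
```

play_rows(
  moves=[
    [-1,[-76,-14,70],[0,0,0.225]],
    [-1,[-76,-14,110],[0,0,0.225]],
    [-1,[-76,-14,140],[0,0,0.225]],
    [-1,[-75.5,-14,149],[0,0,0.225]],
    [-1,[-75.5,-14,149],[0,0,0.225]],
  ],
)

```text
t: 3.43
tcp_pos: [515.8, -342.0, 214.3]
tcp_rot: [-0.006, 0.593, 0.805, 0.0]
wrist_force: [-1.5, 1.5, -0.3]
gripper_width: 91.9
grip_force: 0.0
```

play_rows(
  moves=[
    [-1,[0,0,12],[0,0,0]],
    [-1,[0,0,24],[0,0,0]],
    [-1,[0,0,32],[0,0,0]],
    [-1,[0,0,38],[0,0,0]],
    [-1,[0,0,38],[0,0,0]],
  ],
)

```text
t: 3.85
tcp_pos: [517.5, -342.0, 183.9]
tcp_rot: [0.0, 0.592, 0.806, 0.0]
wrist_force: [-0.1, 0.0, 0.2]
gripper_width: 91.8
grip_force: 0.0
```

play_rows(
  moves=[
    [1,[0,0,0],[0,0,0]],
    [1,[0,0,0],[0,0,0]],
    [1,[0,0,0],[0,0,0]],
    [1,[0,0,0],[0,0,0]],
    [1,[0,0,0],[0,0,0]],
  ],
)

```text
t: 4.27
tcp_pos: [517.5, -342.6, 184.2]
tcp_rot: [0.0, 0.593, 0.805, 0.0]
wrist_force: [-1.3, 1.0, 0.5]
gripper_width: 62.9
grip_force: 0.0
```

play_rows(
  moves=[
    [1,[0,0,0],[0,0,0]],
    [1,[0,0,0],[0,0,0]],
    [1,[0,0,0],[0,0,0]],
    [1,[0,0,0],[0,0,0]],
    [1,[0,0,0],[0,0,0]],
  ],
)

```text
t: 4.68
tcp_pos: [517.4, -342.5, 183.6]
tcp_rot: [-0.0, 0.593, 0.805, 0.0]
wrist_force: [-1.0, -0.4, -0.0]
gripper_width: 30.2
grip_force: 0.0
```

play_rows(
  moves=[
    [1,[-3,0,2.8],[0,0,0]],
    [1,[-3,0,2.8],[0,0,0]],
    [1,[-3,0,2.8],[0,0,0]],
    [1,[-3,0,2.8],[0,0,0]],
    [1,[-3,0,2.8],[0,0,0]],
  ],
)

```text
t: 5.1
tcp_pos: [518.3, -345.4, 180.8]
tcp_rot: [-0.0, 0.593, 0.805, 0.0]
wrist_force: [0.4, -0.5, -0.3]
gripper_width: 13.8
grip_force: 30.0
```

play_rows(
  moves=[
    [1,[0,0,0],[0,0,0]],
    [1,[0,0,0],[0,0,0]],
    [1,[0,0,0],[0,0,0]],
    [1,[0,0,0],[0,0,0]],
    [1,[0,0,0],[0,0,0]],
  ],
)

```text
t: 5.52
tcp_pos: [518.4, -345.4, 180.9]
tcp_rot: [0.0, 0.593, 0.805, 0.0]
wrist_force: [0.8, 0.7, -0.3]
gripper_width: 13.8
grip_force: 30.0
```

play_rows(
  moves=[
    [1,[0,0,-20],[0,0,0]],
    [1,[0,0,-40],[0,0,0]],
    [1,[0,0,-70],[0,0,0]],
    [1,[0,0,-95],[0,0,0]],
    [1,[0,0,-110],[0,0,0]],
  ],
)

```text
t: 5.93
tcp_pos: [518.7, -345.6, 294.0]
tcp_rot: [0.002, 0.593, 0.805, -0.0]
wrist_force: [0.8, 0.4, -1.1]
gripper_width: 13.7
grip_force: 30.0
```

Run:
```python
from h import *
s=env.read_state();print(s['tcp_pos'],s['gripper_width'],s['wrist_force'],s['moment'])
im,d=env.camera('wrist');save('w2.png',im)
np.savez('w2.npz',im=im,d=d)
K,T=camT('wrist',s)
Tt=np.array(env.get_calibration('wrist')['T_tool_cam']);print(Tt.round(3).tolist())
o=env.outline_of('wrist','bar');print(len(o),o and (o[0]['conf'],o[0]['region'].sum()))
```

```text
[ 518.67441904 -345.63171268  294.03912019] 13.722221770411597 [ 0.78176537  0.38002636 -1.08802034] [-0.18438132 -0.05338199 -0.01696996]
[[0.001, -0.969, -0.247, 67.353], [1.0, 0.001, 0.0, -0.733], [0.0, -0.247, 0.969, 20.398], [0.0, 0.0, 0.0, 1.0]]
1 (0.74, np.int64(6887))
```

View pics/w2.png

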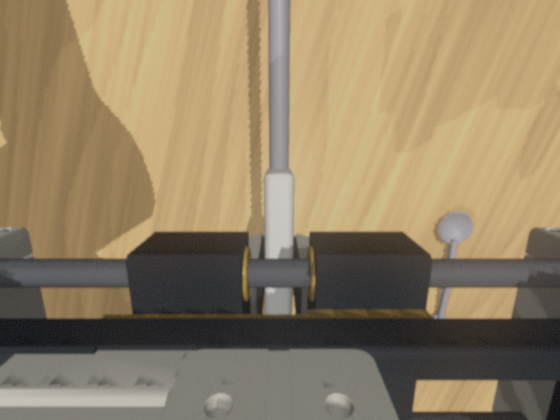

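The bar is held square along tool x: tab front at (279,172), rod running up the column at 279. Next I'll measure the bar in the tool frame and plan a fly-over to view both eyes from above.

```bash
cat >> h.py <<'E'
def toolcloud(d):
    c=env.get_calibration('wrist');K=np.array(c['camera_matrix']);T=np.array(c['T_tool_cam']);v,u=np.mgrid[:d.shape[0],:d.shape[1]]
    P=np.stack([(u-K[0,2])*d/K[0,0],(v-K[1,2])*d/K[1,1],d],-1);return P@T[:3,:3].T+T[:3,3]
def barfit(d):
    P=toolcloud(d)
    out={}
    m=(d>0)&(np.abs(P[...,1])<25)&(P[...,2]>130)&(P[...,2]<215)&(P[...,0]>0)
    vv,uu=np.where(m)
    rod=[];tab=[]
    for v in range(0,225,3):
        mm=m[v]
        if mm.sum()<4: continue
        p=P[v][mm];zt=np.percentile(p[:,2],20);p=p[p[:,2]<zt+12]
        (rod if v<165 else tab if v>177 else []).append([p[:,0].mean(),(p[:,1].min()+p[:,1].max())/2,np.percentile(p[:,2],15),np.ptp(p[:,1])])
    return np.array(rod),np.array(tab)
E
python3 - <<'E'
from h import *
d=np.load('w2.npz')['d'];P=toolcloud(d)
rod,tab=barfit(d)
for n,a in(('rod',rod),('tab',tab)):
    print(n,len(a),a[0].round(1),a[-1].round(1),'y fit',np.polyfit(a[:,0],a[:,1],1).round(4),'z fit',np.polyfit(a[:,0],a[:,2],1).round(4),'w',np.median(a[:,3]))
for v in range(164,180,2): print(v,P[v,279].round(1))
print(plan([408,62,260],np.radians(79.7)))
E
```

```text
rod 55 [121.7  -0.8 171.4   9.3] [ 51.4  -0.7 171.    9.5] y fit [-0.001 -0.621] z fit [4.200000e-03 1.705626e+02] w 9.387755485611367
tab 15 [ 44.9  -0.7 156.8  13.2] [ 25.1  -0.7 156.2  13.8] y fit [ 0.0018 -0.7643] z fit [2.700000e-03 1.564286e+02] w 13.528685052805727
164 [ 50.6  -0.5 170.3]
166 [ 49.5  -0.5 172. ]
168 [ 48.6  -0.5 170.6]
170 [ 48.3  -0.5 165.8]
172 [ 48.1  -0.5 160. ]
174 [ 47.6  -0.5 157.3]
176 [ 46.7  -0.5 157.1]
178 [ 45.9  -0.5 156.9]
([421.7, 15.9, -127.1], [0.0047, 0.0044, 0.4818])
```

play_rows(
  moves=[
    [1,[25,1,-20],[0,0,0]],
    [1,[60,3,-60],[0,0,0]],
    [1,[95,3,-80],[0,0,0]],
    [1,[130,5,-100],[0,0,0]],
    [1,[165,6,-120],[0,0,0]],
  ],
)

```text
t: 6.45
tcp_pos: [475.8, -190.6, 406.8]
tcp_rot: [-0.001, 0.593, 0.805, -0.0]
wrist_force: [1.0, 0.2, 0.2]
gripper_width: 13.8
grip_force: 30.0
```

play_rows(
  moves=[
    [1,[35,2,-5],[0,0,0]],
    [1,[70,4,-5],[0,0,0]],
    [1,[105,4,-5],[0,0,0]],
    [1,[140,4,-5],[0,0,0]],
    [1,[170,5,-5],[0,0,0]],
  ],
)

```text
t: 6.87
tcp_pos: [429.5, -26.3, 411.1]
tcp_rot: [-0.001, 0.593, 0.805, -0.0]
wrist_force: [0.3, 0.6, -1.0]
gripper_width: 13.4
grip_force: 30.0
```

play_rows(
  moves=[
    [1,[25,2,0],[0,0,0.1]],
    [1,[45,4,0],[0,0,0.22]],
    [1,[65,5,0],[0,0,0.34]],
    [1,[80,5,0],[0,0,0.44]],
    [1,[87,5,0],[0,0,0.48]],
  ],
)

```text
t: 7.28
tcp_pos: [408.8, 58.0, 411.1]
tcp_rot: [-0.001, 0.768, 0.64, -0.001]
wrist_force: [0.6, 0.3, 0.1]
gripper_width: 13.2
grip_force: 30.0
```

play_rows(
  moves=[
    [1,[0,0,0],[0,0,0]],
    [1,[0,0,0],[0,0,0]],
    [1,[0,0,0],[0,0,0]],
    [1,[0,0,0],[0,0,0]],
    [1,[0,0,0],[0,0,0]],
  ],
)

```text
t: 7.7
tcp_pos: [409.9, 55.9, 412.2]
tcp_rot: [-0.0, 0.767, 0.641, -0.0]
wrist_force: [0.4, 0.1, -1.0]
gripper_width: 14.1
grip_force: 30.0
```

Run:
```python
from h import *
s=env.read_state();print(s['tcp_pos'],s['tcp_rot'])
im,d=env.camera('wrist');np.savez('w3.npz',im=im,d=d);save('w3.png',im)
P=cloud('wrist',d,s);q=P[d>0]
for a,b in((60,160),(260,350)):
    r=q[(q[:,2]>107)&(q[:,2]<122)&(q[:,1]>a)&(q[:,1]<b)&(q[:,0]>430)&(q[:,0]<560)]
    if len(r)>20: print('blk',len(r),r.mean(0),cv2.minAreaRect(r[:,:2].astype(np.float32)))
print([(r['point'],r['conf']) for r in env.search_frame('wrist','near_eye')])
rod,tab=barfit(d);print(np.polyfit(rod[:,0],rod[:,1],1),np.polyfit(rod[:,0],rod[:,2],1),tab[:,2].mean())
print(plan([442,249,260],np.radians(79.7)))
```

```text
[409.89496821  55.87608606 412.2056877 ] [-7.69401368e-05  7.67260382e-01  6.41335704e-01 -1.23426559e-04]
blk 858 [492.06363943 126.7408284  114.5894737 ] ((507.50775146484375, 132.226806640625), (107.3987045288086, 28.594587326049805), 21.22335433959961)
[([471.6, 113.9, 120.0], 0.57)]
[-0.00156545 -1.10548752] [-1.02690448e-03  1.71050394e+02] 156.4762148019646
([195.6, -2.6, -6.7], [-0.0001, -0.0, 0.0013])
```

View pics/w3.png

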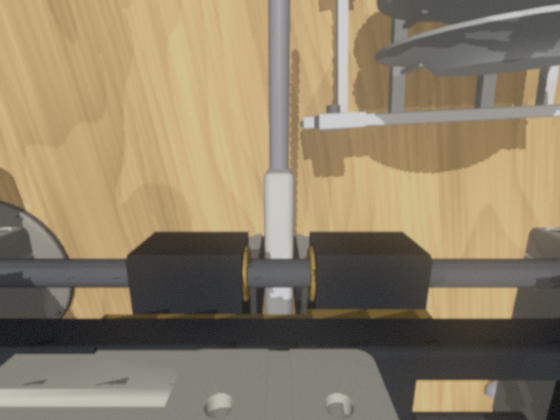

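The near eye block sits at (315–368,113–130), with the end rail running off to the right. Now over to the far eye.

play_rows(
  moves=[
    [1,[30,0,0],[0,0,0]],
    [1,[70,0,0],[0,0,0]],
    [1,[110,0,0],[0,0,0]],
    [1,[145,0,0],[0,0,0]],
    [1,[165,0,0],[0,0,0]],
  ],
)

```text
t: 8.22
tcp_pos: [439.2, 221.6, 412.3]
tcp_rot: [-0.0, 0.767, 0.642, 0.001]
wrist_force: [0.3, 0.5, -0.2]
gripper_width: 13.8
grip_force: 30.0
```

play_rows(
  moves=[
    [1,[15,0,0],[0,0,0]],
    [1,[25,0,0],[0,0,0]],
    [1,[25,0,0],[0,0,0]],
    [1,[25,0,0],[0,0,0]],
    [1,[25,0,0],[0,0,0]],
  ],
)

```text
t: 8.63
tcp_pos: [443.3, 242.6, 412.4]
tcp_rot: [0.0, 0.767, 0.641, -0.0]
wrist_force: [0.2, -0.0, -1.1]
gripper_width: 14.0
grip_force: 30.0
```

Run:
```python
from h import *
s=env.read_state();print(s['tcp_pos'],s['tcp_rot'])
im,d=env.camera('wrist');np.savez('w4.npz',im=im,d=d);save('w4.png',im)
s3={'tcp_pos':[409.89496821,55.87608606,412.2056877],'tcp_rot':[-7.69401368e-05,7.67260382e-01,6.41335704e-01,-1.23426559e-04]}
for n,ss,y in(('w3',s3,116),('w4',s,304)):
    z=np.load(n+'.npz');d=z['d'];P=cloud('wrist',d,ss)
    m=(P[...,2]>106)&(P[...,2]<123)&(abs(P[...,1]-y)<20)&(P[...,0]<545)&(P[...,0]>445)&(d>0)
    k,l,st,ce=cv2.connectedComponentsWithStats(m.astype(np.uint8))
    i=1+np.argmax(st[1:,4]);r=P[l==i];print(n,st[i],r.mean(0).round(2),cv2.minAreaRect(r[:,:2].astype(np.float32)))
    q=P[(P[...,2]>64)&(P[...,2]<80)&(abs(P[...,1]-(y-10))<45)&(P[...,0]>505 if y<200 else P[...,0]>540)&(P[...,0]<760)&(d>0)]
    print(' rail',len(q),cv2.fitLine(q[:,:2].astype(np.float32),cv2.DIST_HUBER,0,.01,.01).ravel())
    v,u=ce[i][1],ce[i][0]
    # pixel-only position, plane z=115
    K,T=camT('wrist',ss)
    mm=z['im'].astype(int).min(2)[int(v)-25:int(v)+25,int(u)-45:int(u)+45];print(' centroid px',u,v)
    ray=T[:3,:3]@np.linalg.inv(K)@[u,v,1];t=(115-T[2,3])/ray[2];print(' at z115',(T[:3,3]+t*ray).round(2))
```

```text
[443.34794451 242.55408135 412.39615979] [ 8.53260059e-05  7.67380868e-01  6.41191501e-01 -2.37131133e-04]
w3 [318 112  48  16 676] [475.63 119.69 114.44] ((476.2361755371094, 119.54248046875), (11.973491668701172, 40.552162170410156), 82.61753845214844)
 rail 2445 [ 9.9170840e-01 -1.2850858e-01  6.0410303e+02  1.0307993e+02]
 centroid px 341.3417159763314 119.58727810650888
 at z115 [475.54 119.7  115.  ]
w4 [318 111  48  17 672] [509.8  306.79 114.46] ((510.0932312011719, 306.72918701171875), (12.007230758666992, 40.09194564819336), 82.61170196533203)
 rail 2575 [ 9.9288529e-01 -1.1907480e-01  6.3769501e+02  2.8974283e+02]
 centroid px 342.0 118.78422619047619
 at z115 [509.7  306.81 115.  ]
```

View pics/w4.png

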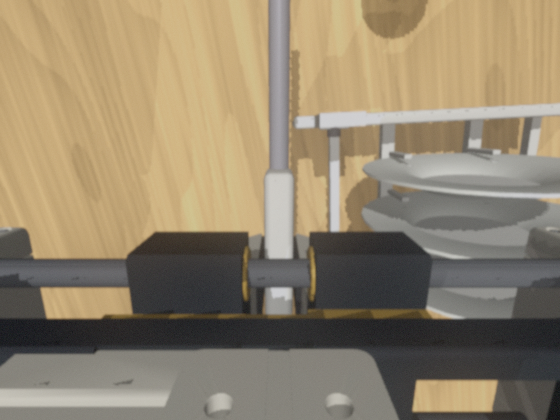

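Both blocks measure 12×40 mm, as they should. The near eye is at (476.0,119.6) and the far eye at (510.0,306.8), so the line between them heads 79.7° and the far eye is about 10 mm out. I'll back off and descend to put the tip in front of the near eye.

play_rows(
  moves=[
    [1,[-25,5,0],[0,0,0]],
    [1,[-65,10,0],[0,0,0]],
    [1,[-105,15,0],[0,0,0]],
    [1,[-145,20,0],[0,0,0]],
    [1,[-185,25,0],[0,0,0]],
  ],
)

```text
t: 9.1
tcp_pos: [434.3, 54.6, 412.7]
tcp_rot: [0.0, 0.767, 0.641, 0.0]
wrist_force: [1.0, -1.0, -1.1]
gripper_width: 14.1
grip_force: 30.0
```

play_rows(
  moves=[
    [1,[-40,5,0],[0,0,0]],
    [1,[-80,10,0],[0,0,0]],
    [1,[-120,15,0],[0,0,0]],
    [1,[-160,20,0],[0,0,0]],
    [1,[-195,25,0],[0,0,0]],
  ],
)

```text
t: 9.52
tcp_pos: [423.9, -142.4, 412.9]
tcp_rot: [0.001, 0.768, 0.641, 0.0]
wrist_force: [1.4, 0.3, -1.2]
gripper_width: 13.8
grip_force: 30.0
```

play_rows(
  moves=[
    [1,[-30,3,10],[0,0,0]],
    [1,[-45,5,40],[0,0,0]],
    [1,[-45,5,75],[0,0,0]],
    [1,[-45,5,105],[0,0,0]],
    [1,[-45,5,125],[0,0,0]],
  ],
)

```text
t: 9.93
tcp_pos: [420.7, -185.4, 285.2]
tcp_rot: [-0.001, 0.768, 0.64, -0.0]
wrist_force: [-0.8, 0.1, -1.3]
gripper_width: 13.9
grip_force: 30.0
```

play_rows(
  moves=[
    [1,[0,0,5],[0,0,0]],
    [1,[0,0,10],[0,0,0]],
    [1,[0,0,10],[0,0,0]],
    [1,[0,0,10],[0,0,0]],
    [1,[0,0,10],[0,0,0]],
  ],
)

```text
t: 10.35
tcp_pos: [422.6, -184.8, 278.8]
tcp_rot: [0.001, 0.767, 0.642, 0.0]
wrist_force: [-0.7, -0.3, -0.2]
gripper_width: 13.8
grip_force: 30.0
```

```bash
cat >> h.py <<'E'
NE=np.array([476.0,119.6,95]);FE=np.array([510.0,306.8,95])
def ins(D,s=None,yt=-1.1,zt=175.85,off=0,dz=0):
    """tip D before near eye centre (neg: beyond)"""
    s=s or env.read_state();e=FE-NE;e/=np.linalg.norm(e);n=np.array([e[1],-e[0],0]);R0=q2R(s['tcp_rot'])
    tcp=NE-(280+D)*e-(yt-off)*n+[0,0,zt+dz]
    Rt=R.from_matrix(np.array([e,n,[0,0,-1]]).T)
    rel=s['tcp_pos']-NE
    print('t',s['t'],'tip past near',280+rel@e,'lat',rel@n+yt,'axis z err',s['tcp_pos'][2]-zt-95,'F along,lat,z',np.round([s['wrist_force']@e,s['wrist_force']@n,s['wrist_force'][2]],2))
    return R0.inv().apply(tcp-s['tcp_pos']).round(2).tolist(),(R0.inv()*Rt).as_rotvec().round(4).tolist()
E
python3 - <<'E'
from h import *
s=env.read_state();print(ins(25,s))
for c in ['scene','top']:
    im,d=env.camera(c);np.savez(c+'2.npz',im=im,d=d)
    if c=='scene': save('s2.png',cv2.resize(im[130:270,170:390],None,fx=3.5,fy=3.5,interpolation=cv2.INTER_CUBIC))
    else: save('t2.png',cv2.resize(im[210:300,140:340],None,fx=4,fy=4,interpolation=cv2.INTER_CUBIC))
    P=cloud(c,d)
    q=P[(d>0)&(P[...,2]>85)&(P[...,2]<110)&(P[...,1]<100)&(P[...,1]>-50)&(P[...,0]>400)&(P[...,0]<500)]
    l=cv2.fitLine(q[:,:2].astype(np.float32),cv2.DIST_HUBER,0,.01,.01).ravel();dv=l[:2]*np.sign(l[1]);t=(119.6-l[3])/dv[1]
    print(c,len(q),np.degrees(np.arctan2(dv[1],dv[0])),'x at eye y',l[2]+t*dv[0],'tip y',q[:,1].max(),'z',np.percentile(q[:,2],[50,90]))
    b=P[(d>0)&(P[...,2]>108)&(P[...,2]<121)&(abs(P[...,1]-116)<20)&(P[...,0]<510)&(P[...,0]>445)];print(len(b),b.mean(0),b.min(0),b.max(0))
E
```

```text
t 10.35 tip past near -29.066336210727343 lat 0.7567713299882548 axis z err 7.927001836462836 F along,lat,z [-0.45 -0.58 -0.23]
([4.08, -0.77, 7.92], [0.0026, 0.001, 0.0018])
scene 218 80.05132 x at eye y 481.222 tip y 86.64687406886799 z [104.6829621  107.75388339]
76 [479.46772803 113.63046763 112.75467278] [455.12297548 105.84387944 108.27115133] [499.80205927 126.7057213  117.398238  ]
top 226 79.548836 x at eye y 480.09387 tip y 87.78543454815 z [106.2707485  108.64267797]
82 [479.18876416 118.05871678 114.57671828] [459.44233137 109.9824536  109.45596849] [498.5656503  126.06923409 118.79028097]
```

View pics/s2.png

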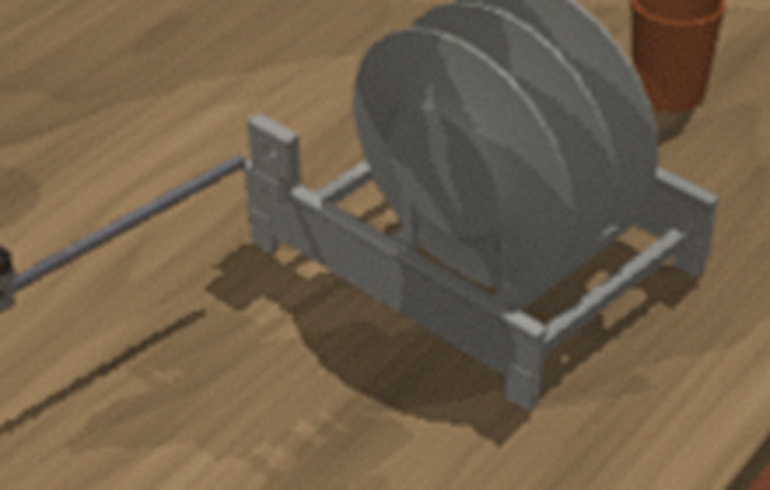

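The crop shows the rod tip at (245,160), in front of the near eye block at (272,155). The top camera agrees on the sideways offset. I'll lower the bar onto the axis and recheck.

play_rows(
  moves=[
    [1,[0,-0.6,3],[0,0,0]],
    [1,[0,-0.6,6],[0,0,0]],
    [1,[0,-0.6,7.8],[0,0,0]],
    [1,[0,-0.6,7.8],[0,0,0]],
    [1,[0,-0.6,7.8],[0,0,0]],
  ],
)

```text
t: 10.87
tcp_pos: [421.6, -184.4, 269.4]
tcp_rot: [-0.0, 0.767, 0.641, -0.0]
wrist_force: [-0.0, -0.0, -0.8]
gripper_width: 13.7
grip_force: 30.0
```

Run:
```python
from h import *
for i in range(4):
    print(ins(25)); im,d=env.camera('wrist')
rod,tab=barfit(d);print(np.polyfit(rod[:,0],rod[:,1],1),np.polyfit(rod[:,0],rod[:,2],1),tab[:,2].mean())
```

```text
t 10.8667 tip past near -28.8617024334863 lat -0.2711359649786236 axis z err -1.4363017253751025 F along,lat,z [-0.02 -0.03 -0.83]
([3.86, 0.28, -1.44], [-0.0004, -0.0003, 0.0017])
t 10.9167 tip past near -28.901497481852402 lat -0.21664980445656667 axis z err -1.3087872845802337 F along,lat,z [ 0.86 -0.25 -0.03]
([3.9, 0.22, -1.31], [-0.0002, -0.0002, 0.0017])
t 10.9667 tip past near -28.918748516850883 lat -0.19729188880863835 axis z err -1.2539979397188574 F along,lat,z [ 0.16  0.14 -0.59]
([3.92, 0.2, -1.25], [-0.0, -0.0001, 0.0016])
t 11.0167 tip past near -28.91890003698171 lat -0.19182116731304066 axis z err -1.2193374741216019 F along,lat,z [ 0.05  0.06 -1.47]
([3.92, 0.2, -1.22], [0.0001, -0.0001, 0.0017])
[-0.00179153 -1.09401793] [1.47171879e-03 1.70926633e+02] 156.36889560296183
```

play_rows(
  moves=[
    [1,[0,0.2,-1.2],[0,0,0.0035]],
    [1,[4,0.2,-1.2],[0,0,0.0035]],
    [1,[10,0.2,-1.2],[0,0,0.0035]],
    [1,[16,0.2,-1.2],[0,0,0.0035]],
    [1,[20,0.2,-1.2],[0,0,0.0035]],
  ],
)

```text
t: 11.48
tcp_pos: [425.4, -163.9, 270.8]
tcp_rot: [-0.0, 0.768, 0.64, 0.0]
wrist_force: [0.3, 0.7, -1.6]
gripper_width: 13.8
grip_force: 30.0
```

play_rows(
  moves=[
    [1,[0,0,0],[0,0,0]],
    [1,[0,0,0],[0,0,0]],
    [1,[0,0,0],[0,0,0]],
    [1,[0.7,0,0],[0,0,0]],
    [1,[1.4,0,0],[0,0,0]],
  ],
)

```text
t: 11.9
tcp_pos: [425.6, -163.6, 270.8]
tcp_rot: [0.0, 0.768, 0.64, 0.0]
wrist_force: [-0.3, -0.1, -0.3]
gripper_width: 13.7
grip_force: 30.0
```

Run:
```python
from h import *
for i in range(2):
    print(ins(5)); im,d=env.camera('wrist' if i else 'scene')
    if not i: save('s3.png',cv2.resize(im[150:220,215:285],(560,560),interpolation=cv2.INTER_CUBIC))
```

```text
t 11.9 tip past near -7.640900435209289 lat -0.047128516566669054 axis z err -0.026654015901357297 F along,lat,z [-0.15 -0.28 -0.32]
([2.64, 0.04, -0.03], [0.0001, -0.0, -0.0022])
t 11.95 tip past near -7.519282780548792 lat -0.09069656534560755 axis z err -0.0672141180756114 F along,lat,z [ 0.15  0.59 -1.21]
([2.52, 0.09, -0.07], [-0.0, -0.0001, -0.0021])
```

View pics/s3.png

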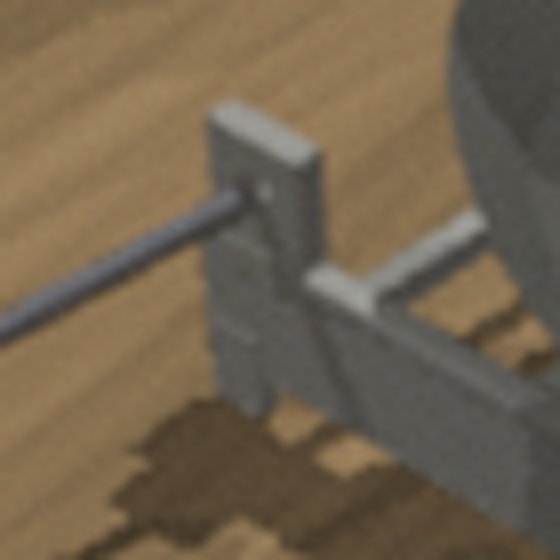

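The rod tip at (245,195) points straight at the hole, seen at about (265,187). I'll advance gently.

play_rows(
  moves=[
    [1,[0.8,0,0],[0,0,0]],
    [1,[1.6,0,0],[0,0,0]],
    [1,[2.4,0,0],[0,0,0]],
    [1,[3.2,0,0],[0,0,0]],
    [1,[3.8,0,0],[0,0,0]],
  ],
)

```text
t: 12.42
tcp_pos: [426.3, -159.6, 270.8]
tcp_rot: [-0.0, 0.768, 0.64, 0.0]
wrist_force: [0.2, 0.1, -1.4]
gripper_width: 13.8
grip_force: 30.0
```

play_rows(
  moves=[
    [1,[0,0,0],[0,0,0]],
    [1,[0.8,0,0],[0,0,0]],
    [1,[1.6,0,0],[0,0,0]],
    [1,[2.4,0,0],[0,0,0]],
    [1,[3,0,0],[0,0,0]],
  ],
)

```text
t: 12.83
tcp_pos: [426.9, -156.7, 270.8]
tcp_rot: [-0.0, 0.768, 0.64, 0.0]
wrist_force: [-0.2, 0.1, -0.7]
gripper_width: 13.5
grip_force: 30.0
```

Run:
```python
from h import *
for i in range(3):
    print(ins(-10)); im,d=env.camera('wrist')
print(env.read_state()['moment'])
```

```text
t 12.8333 tip past near -0.608054659712991 lat -0.06791669642321652 axis z err -0.03716349261659957 F along,lat,z [ 0.04 -0.22 -0.7 ]
([10.61, 0.05, -0.04], [0.0, -0.0001, -0.0018])
t 12.8833 tip past near -0.5482219822436605 lat -0.06867853603318785 axis z err -0.022668359560299223 F along,lat,z [ 0.24 -0.03 -0.37]
([10.55, 0.05, -0.02], [0.0, -0.0001, -0.0018])
t 12.9333 tip past near -0.5874982454467954 lat -0.06909472195157584 axis z err -0.03009132135585446 F along,lat,z [-1.12 -0.73 -0.8 ]
([10.59, 0.05, -0.03], [0.0, -0.0001, -0.0016])
[-0.17068665  0.04261965 -0.02616548]
```

play_rows(
  moves=[
    [1,[1.5,0,0],[0,0,0]],
    [1,[3,0,0],[0,0,0]],
    [1,[4.5,0,0],[0,0,0]],
    [1,[6,0,0],[0,0,0]],
    [1,[7.5,0,0],[0,0,0]],
  ],
)

```text
t: 13.4
tcp_pos: [428.2, -149.2, 270.8]
tcp_rot: [-0.0, 0.768, 0.64, 0.0]
wrist_force: [0.5, 0.3, -0.4]
gripper_width: 13.6
grip_force: 30.0
```

play_rows(
  moves=[
    [1,[3,0,0],[0,0,0]],
    [1,[6,0,0],[0,0,0]],
    [1,[9,0,0],[0,0,0]],
    [1,[12,0,0],[0,0,0]],
    [1,[15,0,0],[0,0,0]],
  ],
)

```text
t: 13.82
tcp_pos: [431.0, -134.3, 270.8]
tcp_rot: [-0.0, 0.768, 0.64, 0.0]
wrist_force: [0.5, -0.3, -0.6]
gripper_width: 13.8
grip_force: 30.0
```

Run:
```python
from h import *
print(ins(-150)); im,d=env.camera('scene');save('s4.png',cv2.resize(im[150:220,215:285],(560,560),interpolation=cv2.INTER_CUBIC))
print(ins(-150),env.read_state()['moment'])
```

```text
t 13.8167 tip past near 22.152166946746206 lat -0.03421733188244658 axis z err -0.036967313862504625 F along,lat,z [-0.16  0.57 -0.6 ]
([127.85, -0.19, -0.02], [-0.0, -0.0001, -0.0018])
t 13.8667 tip past near 22.532928199608193 lat -0.1094095442701789 axis z err -0.03273600596932624 F along,lat,z [ 0.63 -0.19 -0.92]
([127.47, -0.09, 0.01], [-0.0001, -0.0003, -0.0015]) [-0.15562463  0.05549419 -0.02549565]
```

View pics/s4.png

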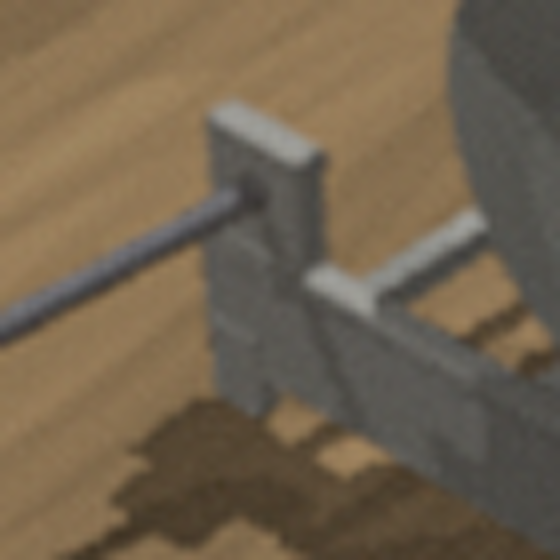

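The rod enters the hole at (255,190) without any force building. I'll run the tip to just short of the far eye.

play_rows(
  moves=[
    [1,[8,0,0],[0,0,0]],
    [1,[20,0,0],[0,0,0]],
    [1,[34,0,0],[0,0,0]],
    [1,[46,0,0],[0,0,0]],
    [1,[55,0,0],[0,0,0]],
  ],
)

```text
t: 14.28
tcp_pos: [440.9, -79.3, 270.8]
tcp_rot: [-0.0, 0.768, 0.64, 0.0]
wrist_force: [0.3, -0.3, -0.4]
gripper_width: 13.7
grip_force: 30.0
```

play_rows(
  moves=[
    [1,[12,0.1,0],[0,0,0]],
    [1,[26,0.1,0],[0,0,0]],
    [1,[40,0.1,0],[0,0,0]],
    [1,[54,0.1,0],[0,0,0]],
    [1,[65,0.1,0],[0,0,0]],
  ],
)

```text
t: 14.7
tcp_pos: [452.8, -15.5, 270.8]
tcp_rot: [-0.0, 0.768, 0.64, 0.0]
wrist_force: [0.2, -0.4, -1.4]
gripper_width: 14.1
grip_force: 30.0
```

play_rows(
  moves=[
    [1,[7,0,0],[0,0,0]],
    [1,[14,0,0],[0,0,0]],
    [1,[20,0,0],[0,0,0]],
    [1,[24,0,0],[0,0,0]],
    [1,[24,0,0],[0,0,0]],
  ],
)

```text
t: 15.12
tcp_pos: [457.1, 7.4, 270.8]
tcp_rot: [-0.0, 0.768, 0.64, 0.0]
wrist_force: [-0.3, -0.8, 0.0]
gripper_width: 13.9
grip_force: 30.0
```

Run:
```python
from h import *
print(ins(-180)); im,d=env.camera('top');P=cloud('top',d)
print(ins(-180),env.read_state()['moment'])
q=P[(d>0)&(P[...,2]>85)&(P[...,2]<112)&(P[...,1]<290)&(P[...,1]>135)&(P[...,0]>475)&(P[...,0]<520)]
l=cv2.fitLine(q[:,:2].astype(np.float32),cv2.DIST_HUBER,0,.01,.01).ravel();dv=l[:2]*np.sign(l[1]);t=(306.8-l[3])/dv[1]
print(len(q),np.degrees(np.arctan2(dv[1],dv[0])),'x at eye y',l[2]+t*dv[0],'tip y',q[:,1].max(),'z',np.percentile(q[:,2],[50,90]))
b=P[(d>0)&(P[...,2]>108)&(P[...,2]<121)&(abs(P[...,1]-304)<14)&(P[...,0]<540)&(P[...,0]>480)];print(len(b),b.mean(0),b.min(0),b.max(0))
im,d=env.camera('wrist');rod,tab=barfit(d);print(np.polyfit(rod[:,0],rod[:,1],1),np.polyfit(rod[:,0],rod[:,2],1),tab[:,2].mean())
```

```text
t 15.1167 tip past near 166.23894549421368 lat 0.35616962172467126 axis z err -0.023632548100664508 F along,lat,z [-0.84 -0.16  0.  ]
([13.76, -0.38, -0.02], [0.0, -0.0001, -0.0014])
t 15.1667 tip past near 165.91521137348445 lat 0.3628649224744671 axis z err -0.04528396394695733 F along,lat,z [-0.68  0.12 -0.92]
([14.08, -0.38, -0.04], [-0.0, -0.0, -0.0015]) [-0.15748653  0.06742355 -0.0686988 ]
243 79.50067 x at eye y 514.1959 tip y 281.8346602955693 z [ 98.88648779 101.43407497]
93 [513.09723759 304.66500898 113.85128171] [493.26223103 297.07859911 108.74702138] [532.45522062 313.54642224 119.40598242]
[-0.00941121 -0.57748117] [-1.79692597e-01  1.83709180e+02] 156.49760526017442
```

play_rows(
  moves=[
    [1,[3,-0.5,0],[0,0,0]],
    [1,[6,-0.5,0],[0,0,0]],
    [1,[9,-0.5,0],[0,0,0]],
    [1,[12,-0.5,0],[0,0,0]],
    [1,[14,-0.5,0],[0,0,0]],
  ],
)

```text
t: 15.63
tcp_pos: [459.1, 21.2, 270.9]
tcp_rot: [-0.0, 0.768, 0.64, 0.0]
wrist_force: [0.2, 0.2, -0.5]
gripper_width: 13.5
grip_force: 30.0
```

play_rows(
  moves=[
    [1,[0.8,0,0],[0,0,0]],
    [1,[1.6,0,0],[0,0,0]],
    [1,[2.4,0,0],[0,0,0]],
    [1,[3.2,0,0],[0,0,0]],
    [1,[4,0,0],[0,0,0]],
  ],
)

```text
t: 16.05
tcp_pos: [459.8, 24.8, 270.9]
tcp_rot: [0.0, 0.768, 0.64, 0.0]
wrist_force: [0.1, -0.7, -1.1]
gripper_width: 14.0
grip_force: 30.0
```

Run:
```python
from h import *
print(ins(-190)); env.camera('top');print(ins(-190),env.read_state()['moment'])
```

```text
t 16.05 tip past near 183.83878268221923 lat -0.10294491064430145 axis z err 0.008001232394036606 F along,lat,z [-0.62  0.25 -1.11]
([6.16, 0.09, 0.01], [0.0001, -0.0001, -0.0019])
t 16.1 tip past near 183.91853799630945 lat -0.10378214356666338 axis z err 0.007095710638992614 F along,lat,z [-0.73  0.33 -0.67]
([6.08, 0.09, 0.01], [0.0001, -0.0001, -0.0019]) [-0.11401973  0.08114945  0.01598517]
```

Now across the far face in small steps.

play_rows(
  moves=[
    [1,[0.6,0,0],[0,0,0]],
    [1,[1.2,0,0],[0,0,0]],
    [1,[1.8,0,0],[0,0,0]],
    [1,[2.4,0,0],[0,0,0]],
    [1,[2.8,0,0],[0,0,0]],
  ],
)

```text
t: 16.52
tcp_pos: [460.3, 27.6, 270.8]
tcp_rot: [-0.0, 0.768, 0.64, 0.0]
wrist_force: [-0.1, -0.3, -0.5]
gripper_width: 13.4
grip_force: 30.0
```

play_rows(
  moves=[
    [1,[0.6,0,0],[0,0,0]],
    [1,[1.2,0,0],[0,0,0]],
    [1,[1.8,0,0],[0,0,0]],
    [1,[2.4,0,0],[0,0,0]],
    [1,[2.8,0,0],[0,0,0]],
  ],
)

```text
t: 16.93
tcp_pos: [460.8, 30.3, 270.8]
tcp_rot: [-0.0, 0.768, 0.64, 0.0]
wrist_force: [-0.1, -0.8, -1.0]
gripper_width: 13.9
grip_force: 30.0
```

No contact force with the tip about 5 mm into the far hole. I'll slide it on.

play_rows(
  moves=[
    [1,[1,0,0],[0,0,0]],
    [1,[2.5,0,0],[0,0,0]],
    [1,[4,0,0],[0,0,0]],
    [1,[5.5,0,0],[0,0,0]],
    [1,[7,0,0],[0,0,0]],
  ],
)

```text
t: 17.35
tcp_pos: [462.1, 37.3, 270.8]
tcp_rot: [-0.0, 0.768, 0.64, 0.0]
wrist_force: [-0.3, -0.3, -2.1]
gripper_width: 13.4
grip_force: 30.0
```

play_rows(
  moves=[
    [1,[2,0,0],[0,0,0]],
    [1,[4,0,0],[0,0,0]],
    [1,[6,0,0],[0,0,0]],
    [1,[8,0,0],[0,0,0]],
    [1,[10,0,0],[0,0,0]],
  ],
)

```text
t: 17.77
tcp_pos: [463.9, 47.2, 270.9]
tcp_rot: [-0.0, 0.768, 0.64, 0.0]
wrist_force: [-0.5, 0.4, -0.3]
gripper_width: 13.8
grip_force: 30.0
```

Run:
```python
from h import *
print(ins(-225)); im,d=env.camera('top');P=cloud('top',d);print(ins(-225),env.read_state()['moment'])
q=P[(d>0)&(P[...,2]>80)&(P[...,2]<112)&(P[...,1]<380)&(P[...,1]>316)&(P[...,0]>485)&(P[...,0]<540)]
print(len(q), q.mean(0) if len(q) else '', q[:,1].max() if len(q) else '')
```

```text
t 17.7667 tip past near 206.62460107545746 lat -0.0911952814156678 axis z err 0.0037304567444209624 F along,lat,z [ 0.32 -0.6  -0.28]
([18.38, 0.06, 0.01], [0.0001, -0.0001, -0.0018])
t 17.8167 tip past near 206.84141741251193 lat -0.08406512763540053 axis z err -0.012837718134932175 F along,lat,z [-0.21 -0.16 -0.48]
([18.16, 0.05, -0.01], [0.0001, -0.0002, -0.0017]) [-0.16260763  0.06959773 -0.02420254]
9 [515.22183445 318.48135637  98.78002251] 321.7488005882364
```

The tip is out beyond the far eye. About 19 mm is left, so I'll slow down near contact.

play_rows(
  moves=[
    [1,[3,0,0],[0,0,0]],
    [1,[6.5,0,0],[0,0,0]],
    [1,[10,0,0],[0,0,0]],
    [1,[13,0,0],[0,0,0]],
    [1,[15,0,0],[0,0,0]],
  ],
)

```text
t: 18.23
tcp_pos: [466.6, 62.2, 270.8]
tcp_rot: [-0.0, 0.768, 0.64, 0.0]
wrist_force: [-0.1, -1.1, -0.7]
gripper_width: 13.8
grip_force: 30.0
```

play_rows(
  moves=[
    [1,[0.3,0,0],[0,0,0]],
    [1,[0.6,0,0],[0,0,0]],
    [1,[0.9,0,0],[0,0,0]],
    [1,[1.2,0,0],[0,0,0]],
    [1,[1.5,0,0],[0,0,0]],
  ],
)

```text
t: 18.65
tcp_pos: [466.9, 63.2, 270.9]
tcp_rot: [0.0, 0.768, 0.64, 0.0]
wrist_force: [-0.5, -0.4, -0.3]
gripper_width: 13.9
grip_force: 30.0
```

Run:
```python
from h import *
print(ins(-225)); im,d=env.camera('wrist');print(ins(-225),env.read_state()['moment'])
save('w5.png',im)
```

```text
t 18.65 tip past near 222.83330100151207 lat -0.0160169346965211 axis z err 0.009715026480620281 F along,lat,z [-0.52 -0.45 -0.28]
([2.17, 0.01, 0.01], [0.0001, -0.0001, -0.002])
t 18.7 tip past near 222.85533693858503 lat -0.019056328399246647 axis z err 0.0011258023670563944 F along,lat,z [-0.01  0.24 -0.59]
([2.14, 0.01, 0.0], [0.0001, -0.0001, -0.002]) [-0.18203471  0.04804721 -0.00401242]
```

View pics/w5.png

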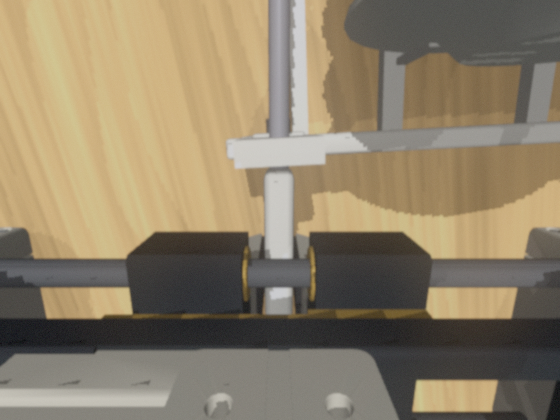

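The tab front at (279,170) is about 3 mm short of the near block's face edge at row 166. I'll creep to contact.

play_rows(
  moves=[
    [1,[0.4,0,0],[0,0,0]],
    [1,[0.8,0,0],[0,0,0]],
    [1,[1.2,0,0],[0,0,0]],
    [1,[1.5,0,0],[0,0,0]],
    [1,[1.5,0,0],[0,0,0]],
  ],
)

```text
t: 19.12
tcp_pos: [467.1, 64.7, 270.9]
tcp_rot: [0.0, 0.768, 0.64, 0.0]
wrist_force: [0.5, 0.0, -1.0]
gripper_width: 13.8
grip_force: 30.0
```

play_rows(
  moves=[
    [1,[0.2,0,0],[0,0,0]],
    [1,[0.4,0,0],[0,0,0]],
    [1,[0.6,0,0],[0,0,0]],
    [1,[0.8,0,0],[0,0,0]],
    [1,[0.8,0,0],[0,0,0]],
  ],
)

```text
t: 19.53
tcp_pos: [467.3, 65.5, 270.8]
tcp_rot: [-0.0, 0.768, 0.64, 0.0]
wrist_force: [-0.3, 0.9, -1.2]
gripper_width: 13.6
grip_force: 30.0
```

play_rows(
  moves=[
    [1,[0.1,0,0],[0,0,0]],
    [1,[0.2,0,0],[0,0,0]],
    [1,[0.3,0,0],[0,0,0]],
    [1,[0.4,0,0],[0,0,0]],
    [1,[0.5,0,0],[0,0,0]],
  ],
)

```text
t: 19.95
tcp_pos: [467.3, 66.0, 270.9]
tcp_rot: [0.0, 0.768, 0.64, 0.0]
wrist_force: [-0.1, -1.0, -1.2]
gripper_width: 13.9
grip_force: 30.0
```

Run:
```python
from h import *
F=[]
for i in range(5):
    s=env.read_state(); F.append(s['wrist_force']); im,d=env.camera('wrist')
print(ins(-225),np.mean(F,0),env.read_state()['moment'])
P=toolcloud(d)
for v in range(158,178,2): print(v,P[v,250].round(1),P[v,272].round(1))
```

```text
t 20.2 tip past near 225.68525403860832 lat -0.04539550219884392 axis z err -0.010592228098147416 F along,lat,z [ 0.05  0.06 -0.37]
([-0.69, 0.05, -0.01], [0.0, -0.0001, -0.0018]) [ 0.07128615 -0.47430698 -0.97264595] [-0.18653264  0.08049404  0.04025926]
158 [ 54.2 -13.8 157. ] [ 54.3  -4.1 156.5]
160 [ 53.5 -13.7 155.7] [ 53.5  -4.1 155.9]
162 [ 52.6 -13.8 156. ] [ 52.6  -4.1 156.2]
164 [ 51.7 -13.8 156. ] [ 51.7  -4.1 156.2]
166 [ 50.8 -13.8 155.8] [ 50.9  -4.1 155.5]
168 [ 49.8 -13.9 156.9] [ 50.   -4.1 155.6]
170 [ 48.9 -14.  157. ] [ 49.   -4.1 156.5]
172 [ 48.1 -13.9 156.4] [ 48.2  -4.1 156.1]
174 [ 30.6 -24.6 271.2] [ 47.   -4.2 157.9]
176 [ 29.2 -24.5 269.9] [ 46.2  -4.2 157.1]
```

play_rows(
  moves=[
    [1,[0.1,0,0],[0,0,0]],
    [1,[0.2,0,0],[0,0,0]],
    [1,[0.3,0,0],[0,0,0]],
    [1,[0.4,0,0],[0,0,0]],
    [1,[0.5,0,0],[0,0,0]],
  ],
)

```text
t: 20.62
tcp_pos: [467.4, 66.2, 270.8]
tcp_rot: [0.0, 0.768, 0.64, -0.0]
wrist_force: [-0.7, -4.6, -0.6]
gripper_width: 13.8
grip_force: 30.0
```

play_rows(
  moves=[
    [1,[0.1,0,0],[0,0,0]],
    [1,[0.2,0,0],[0,0,0]],
    [1,[0.3,0,0],[0,0,0]],
    [1,[0.4,0,0],[0,0,0]],
    [1,[0.4,0,0],[0,0,0]],
  ],
)

```text
t: 21.03
tcp_pos: [467.5, 66.3, 270.8]
tcp_rot: [0.0, 0.768, 0.64, -0.0]
wrist_force: [-1.6, -6.7, 0.7]
gripper_width: 13.9
grip_force: 30.0
```

Contact at about 7 N. Release and lift away.

play_rows(
  moves=[
    [0.6,[-0.5,0,0],[0,0,0]],
    [0.2,[-0.5,0,0],[0,0,0]],
    [0,[-0.5,0,0],[0,0,0]],
    [0,[-0.5,0,0],[0,0,0]],
    [0,[-0.5,0,0],[0,0,0]],
  ],
)

```text
t: 21.45
tcp_pos: [467.4, 66.6, 270.9]
tcp_rot: [-0.0, 0.768, 0.64, 0.0]
wrist_force: [0.2, 0.1, 0.3]
gripper_width: 40.4
grip_force: 0.0
```

play_rows(
  moves=[
    [0,[0,0,0],[0,0,0]],
    [0,[0,0,0],[0,0,0]],
    [0,[0,0,0],[0,0,0]],
    [0,[0,0,0],[0,0,0]],
    [0,[0,0,0],[0,0,0]],
  ],
)

```text
t: 21.87
tcp_pos: [467.4, 66.4, 270.9]
tcp_rot: [-0.0, 0.768, 0.64, 0.0]
wrist_force: [0.5, -0.2, 0.3]
gripper_width: 45.9
grip_force: 0.0
```

play_rows(
  moves=[
    [0,[0,0,-10],[0,0,0]],
    [0,[0,0,-30],[0,0,0]],
    [0,[0,0,-60],[0,0,0]],
    [0,[0,0,-90],[0,0,0]],
    [0,[0,0,-120],[0,0,0]],
  ],
)

```text
t: 22.28
tcp_pos: [467.1, 66.4, 392.1]
tcp_rot: [-0.0, 0.768, 0.64, -0.0]
wrist_force: [1.0, 0.3, 0.1]
gripper_width: 45.9
grip_force: 0.0
```

play_rows(
  moves=[
    [0,[0,0,0],[0,0,0]],
    [0,[0,0,0],[0,0,0]],
    [0,[0,0,0],[0,0,0]],
    [0,[0,0,0],[0,0,0]],
    [0,[0,0,0],[0,0,0]],
  ],
)

```text
t: 22.7
tcp_pos: [467.2, 66.4, 389.6]
tcp_rot: [-0.001, 0.768, 0.64, -0.001]
wrist_force: [0.8, -0.5, -0.3]
gripper_width: 45.9
grip_force: 0.0
```

Run:
```python
from h import *
s=env.read_state();im,d=env.camera('wrist');P=cloud('wrist',d,s)
top,_=env.camera('top')
save('end.png',np.hstack([im[:,150:450],cv2.resize(top[200:300,150:270],(480,400))[:, :480] if 0 else cv2.resize(top[200:305,150:270],(480,420),interpolation=cv2.INTER_CUBIC)]))
e=(FE-NE)/np.linalg.norm(FE-NE);n=np.array([e[1],-e[0],0]);rel=P-NE
a=rel@e;b=rel@n
for lo in range(-24,6,2):
    m=(d>0)&(a>lo)&(a<=lo+2)&(abs(b)<9)&(P[...,2]>85);print(lo,P[m][:,2].mean().round(1) if m.any() else None, m.sum())
```

```text
-24 285.1 875
-22 212.6 107
-20 111.7 36
-18 111.5 39
-16 111.8 45
-14 111.6 34
-12 111.6 50
-10 111.1 34
-8 109.7 29
-6 114.7 61
-4 114.4 44
-2 114.5 66
0 114.6 44
2 114.5 65
4 110.9 56
```

View pics/end.png

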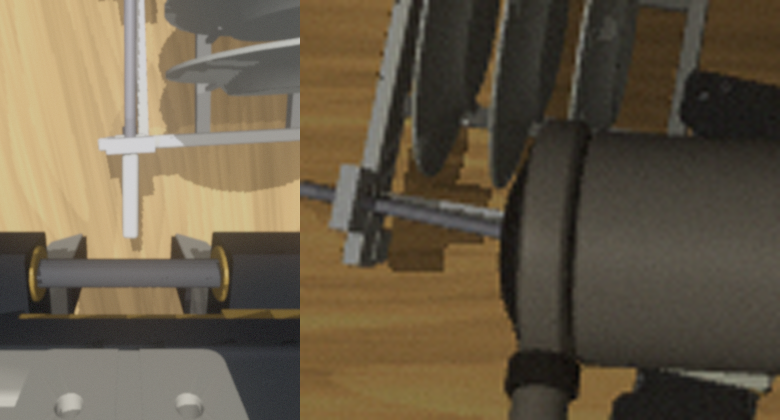

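The tab is tight against the near block at (130,150) and the rod runs out through the far eye at (350,195). Nothing is touching the robot, so I'll hand in.

```bash
python3 -c "
from bench import env
print(env.sign_off())"
```

```text
the job is handed in; nothing more can be done
None
```

The bar is through both eyes, its tab is up against the near block, it has been let go, and the job is handed in (no verdict returned).

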